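# Clamp a primed panel in the painting jig

## Task

Load the white primed panel into the painting jig: hold the red press bar down with one fingertip so that the spring clamp stands open, and keep it down while the other fingertip pushes the panel along its lane and under the clamp, fully home against the end stop. Then let the bar up so that the clamp closes on the panel, and move clear. Only press and push, do not lift the panel, and leave the jars, brush and other loose things where they are.

Things in the scene. Friction and masses are not known exactly. Their poses are not given: they have to be found in the camera images.
- jig: Fixed wooden jig, 215 x 136 mm. Origin: on the table surface, under the lane's centre line. x = push direction (roughly away from the robot), y from the lane towards the red press bar, z up. The lane's bed is 12 mm above the table, x = -135 to 70 mm. Rails 8 mm high, 6 mm thick, with inner faces at y = -31.5 and 31.5, run from x = -102 to 70.
- lane_end (a point): Point on the bed at the foot of the aluminium end stop, on the lane's centre line: jig x = 70 mm, y = 0. The stop stands 18 mm above the bed; the panel is home when its far edge touches it.
- hinge (a point): Point on the clamp's fixed hinge axis, which runs along jig x at jig y = 44 mm, 28 mm above the table, between two posts 34 mm high at jig x = -128 and 75 mm.
- clip (a joint): Angle of the spring clamp, a rocker on the hinge (rad): 0 shut and empty, grows as the red bar is pressed, 0.5 bar fully down on its stop, about 0.31 when the foot rests on the panel. The panel passes under the foot above about 0.36. Full press at the point 'bar' takes about 8 N; it springs back when let go.
- bar (a point): Point in mid-length on top of the red press bar (moves with it), the plate to press: 135 mm long (jig x = -125 to 10), 38 mm wide, 4 mm thick. Fully down it is level, jig y = 52 to 90 mm, its top 15 mm above the table; at rest it slopes up away from the lane, its top about 30 mm high at this point. A finger may press it anywhere and slide along it while pressing.
- foot (a point): Middle of the clamp's foot (moves with it): a black rubber bar 8 mm thick, 28 mm long, at jig x = 38 to 66 mm, about y = 16 mm, on a steel arm. With the bar up it reaches down almost to the bed and blocks the lane.
- panel: White primed panel, loose, 80 mm (its x, along the lane) x 60 mm (its y) x 10 mm thick, about 45 g. Origin: centre of its underside. It starts flat on the bed between the rails, short of the foot, its x along the jig's x. Home, its origin is at jig x = 30 mm and its near edge at -10 mm.
- jar_green: Bystander: small paint jar with a green cap, loose, 36 mm across, 42 mm high, right of the jig; origin under its centre. Leave it alone.
- jar_orange: Bystander: small paint jar with an orange cap, loose, 36 mm across, 42 mm high, right of the jig; origin under its centre. Leave it alone.
- block: Bystander: cork sanding block, loose, 70 x 35 x 25 mm, left of the jig; origin under its centre. Leave it alone.
- brush: Bystander: paint brush, loose, 190 mm long, lying left of the jig; origin under its centre. Leave it alone.
- mug: Bystander: green mug, loose, 76 mm across, 85 mm high, beyond the jig; origin under its centre. Leave it alone.
- tape: Bystander: yellow tape roll, loose, 90 mm across, 24 mm high, beyond the jig; origin under its centre. Leave it alone.
- bottle: Bystander: clear water bottle, loose, 64 mm across, 200 mm high, far left; origin under its centre. Leave it alone.
Things that resemble listed ones, but are neither listed nor needed, are in the scene too. Of the things like the panel, leave any that is green or orange; of the rest the smaller one is meant.

How it is judged:
By the outcome, as a careful person would: the job done as asked, in the order asked, and still so for the second after the job is handed in, with the robot touching nothing.
It also fails if it takes over 45 s, if anything falls off the work surface, if the arm or the gripper's body presses on something with over 40 N, if the wrist force passes 120 N, or if a joint passes its speed limit or range.

## Robot

A 6-joint arm with a two-finger parallel gripper is mounted at the origin on the work surface. World frame = base frame: x ahead of the robot, y to its left, z up, the work surface at z = 0. Lengths are in m, angles in degrees, forces in N, time in s.
With the tool pointing down it reaches from about 0.25 to 0.725 m from the base axis. Payload 9.7 kg.
Tool frame: the origin (TCP) lies midway between the tips of the shut fingers; the grasp point (between the pads) lies 19 mm behind it; x points along the fingers, y is the direction in which the jaws open and shut, and the axes are right-handed (so a half turn about x gives the same grasp; the last joint's range is limited). The gripper opens to 85 mm and grips with 20 to 120 N. Pads are 22 mm wide; open, the fingers measure 114 mm over their backs; the gripper's body (76 mm by 85 mm) begins 54 mm behind the grasp point. The pads swing forward as they close: fully open they stand 13 mm farther back than shut.
Start: joints at [-70.531, 4.979, 10.078, 95.1, 0, 90], TCP at [0.183, -0.519, 0.231] pointing down, gripper open.
Joint ranges: [-179.16, 179.16], [-48.56, 103.87], [-65.8, 70.77], [-126.05, 130.52], [-82.76, 87.17], [-180, 180]. Speed limits (degrees/s): [127.2, 127.2, 147.25, 180, 180, 180].

## Interface

Orientations are given as [roll, pitch, yaw] about the fixed x, y, z axes, in that order (R = Rz(yaw) Ry(pitch) Rx(roll)).
In Python, from workcell import bot, cams gives the robot as it stands.
- The arm moves only by the tool apply_moves, never from a script. Its argument "commands" is a list of rows, each a list of 5 numbers: the shift along the tool's x, y, z in m, then the turn about the tool's x in rad, then the opening, from -1 (shut) to 1 (fully open). In form: [[tx, ty, tz, roll, hand], ...]. A call has 1 to 12 rows; each row is the pose to reach, as a shift and turn from the pose measured when the call began, along the tool's axes at that moment; what a row does not reach only later rows make up. A row lasts 1/10 s, in which the tool goes at most 50 mm and 8.59 degrees, less where a joint would pass 70% of its speed; a pose out of reach is approached as far as the arm can. A call with a gripper value outside its range is refused whole. The fingers move at their own pace and stop on an object; "newtons" is the grip in N (left out, the last holds). Time passes only in rows, so rows that repeat a pose let the fingers close. It gives the time, the measured TCP pose, the force and the opening at its end, in the units of the state.
- bot.get_obs(): the state, without advancing time (a new reading comes with each control period).
- cams.camera(name): name is "side" or "top" or "wrist"; returns a dict with "frame" (420x560x3 uint8, blue, green, red), "depth" (420x560 float32, m along the optical axis (not along the pixel's ray), 0 where there is no reading), "camera_matrix" (3x3 intrinsics, pixels), "R" (3x3) and "t" (3): a world point X has camera coordinates R X + t; the wrist camera has in their place "mount" (4x4, takes a point from camera to tool coordinates, whose origin is the TCP and whose axes are the tool frame's). Camera axes: x right, y down, z forward; pixel columns grow to the right and rows downward; lengths in m; the calibration is good to about 2 mm. A picture is of the moment at which its call begins: read the wrist's pose just before it.
- bot.job_done(): hands the job in, once; it reports no verdict.
Trained networks look in the newest picture that a camera, given by its name, has taken for a name from the list of things; names that differ only in an ending like _2 or _b are one class to them, and where a whole thing is asked for, a point or a joint stands for the part that bears it (a point fixed in the world has none). Each returns a list of dicts, best first, with "confidence" (0 to 1); they miss things now and then, are a little off and sometimes report something else, mostly with a low value. They report only what shows in the picture. A call takes as long as a camera call. They do not tell look-alikes from the thing itself.
- cams.spot_in(name, camera): "rect" ([left, top, right, bottom] in pixels, round what is visible of it).
The state is a dict: "time": time; "q": joint angles; "qd": joint speeds; "joint_efforts": joint torques, N m; "ee_pos": TCP position; "tcp_rot": TCP orientation; "wrist_force": force on the tool from outside, world axes, zero at the start; "torque": the same for the moment, N m; "opening": finger opening in m.
Only numpy, scipy, OpenCV 4.12 (cv2) and the standard library are available. Lean on these libraries where they do the work, as an engineer would, in place of code of your own. Each camera call takes 0.05 s, during which the arm holds its last target. There are 200 camera calls.

## Working session

There is one attempt and no reset: what is moved stays moved. The work goes in short steps, Python scripts to look and compute and a tool call to move; the robot and the scene stay as the last step left them, time stands still between calls to the robot, and variables do not carry over. Pictures are saved under pics/ and viewed, about 8 in all and at most 12, crops included, and the job is handed in when it is done.

Besides the shell and the picture viewer there is one more tool, called after "Request:" as name([rows], argument=value, ...), one row to a line, values as JSON. apply_moves: Moves the arm, as the interface text tells. Its arguments: {"type":"object","properties":{"commands":{"type":"array"},"newtons":{"type":"number"}},"required":["commands"]}

```bash
mkdir -p pics; ls; python3 - <<'E'
from workcell import bot,cams
import cv2,pickle
o=bot.get_obs(); print(o)
d={}
for n in("top","side"):
    c=cams.camera(n); d[n]=c; cv2.imwrite(f"pics/{n}1.png",c["frame"])
    for k in ("panel","bar","foot","jig"):
        print(n,k,[(list(map(int,r["rect"])),round(r["confidence"],2)) for r in cams.spot_in(k,n)])
pickle.dump(d,open("d.pkl","wb"))
E
```

```text
pics
{'time': 0.0, 'q': array([-7.05305780e+01,  5.01010125e+00,  1.00336395e+01,  9.51002109e+01,
        1.31993724e-03,  8.99994247e+01]), 'qd': array([-0.02993665, -0.04050561, -0.01962518,  0.0540251 , -0.08086743,
       -0.09059803]), 'joint_efforts': array([ 7.68005848e-04, -5.20386279e+01,  4.64799678e+01,  1.64172985e-02,
        8.34636603e-05,  7.74650488e-06]), 'ee_pos': array([ 0.18324309, -0.51832181,  0.23058537]), 'tcp_rot': array([-90.98683678,  89.92331595, 108.48315962]), 'wrist_force': array([-0.77163733,  0.25343576,  0.25023398]), 'torque': array([-0.0153535 ,  0.01271447,  0.05092784]), 'opening': 0.08579390228170987}
top panel [([266, 268, 327, 333], 0.82), ([313, 201, 340, 236], 0.78), ([377, 239, 414, 280], 0.78), ([402, 163, 463, 214], 0.7)]
top bar [([289, 167, 317, 254], 0.85)]
top foot [([359, 174, 377, 188], 0.68), ([286, 171, 319, 252], 0.65)]
top jig [([284, 166, 341, 256], 0.82), ([360, 175, 379, 191], 0.59)]
side panel [([217, 296, 259, 336], 0.9), ([162, 220, 216, 259], 0.82), ([287, 312, 358, 379], 0.67), ([254, 240, 291, 260], 0.58), ([273, 265, 291, 290], 0.5)]
side bar [([234, 216, 316, 243], 0.94)]
side foot [([235, 215, 318, 246], 0.67)]
side jig [([236, 219, 328, 269], 0.69)]
```

View pics/top1.png

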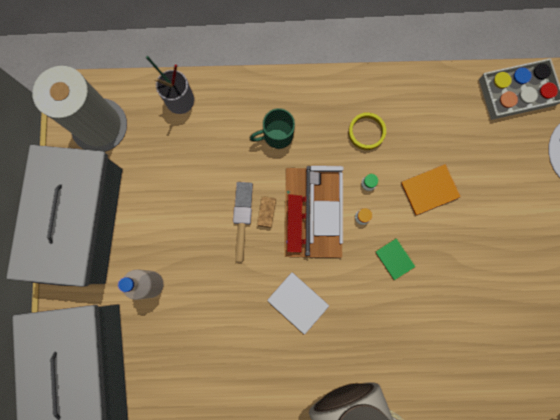

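View pics/side1.png

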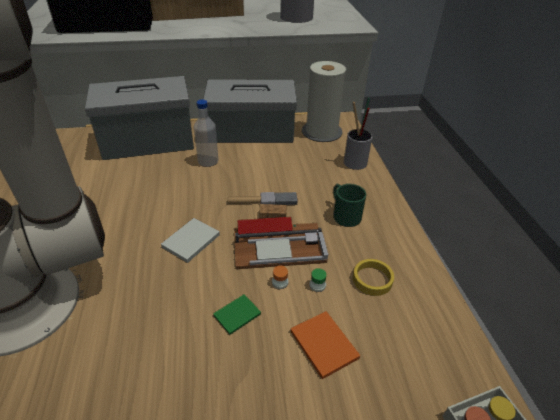

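The top view shows three panel-like candidates by colour:
- a white panel in the lane at (327,218)
- a larger white sheet at (298,303)
- green (395,259) and orange (431,190) boards

The smaller white one, lying in the lane, is the one meant. I'll confirm it in an enlarged crop.

```bash
cat > h.py <<'E'
import numpy as np
def ray(c,u,v,z):
    K,R,t=c["camera_matrix"],c["R"],c["t"]
    o=-R.T@t; d=R.T@np.linalg.solve(K,[u,v,1.]); return o+d*(z-o[2])/d[2]
def cloud(c):
    h,w=c["depth"].shape; u,v=np.meshgrid(np.arange(w),np.arange(h)); z=c["depth"]
    K=c["camera_matrix"]; P=np.stack([(u-K[0,2])/K[0,0]*z,(v-K[1,2])/K[1,1]*z,z],-1)
    return (P-c["t"])@c["R"]
E
python3 - <<'E'
import pickle,cv2,numpy as np
from h import *
d=pickle.load(open("d.pkl","rb")); c=d["top"]
print(c["camera_matrix"],-c["R"].T@c["t"])
cv2.imwrite("pics/crop1.png",cv2.resize(c["frame"][155:265,270:390],None,fx=5,fy=5,interpolation=cv2.INTER_CUBIC))
P=cloud(c)
for (u,v) in [(327,218),(327,245),(327,190),(295,225),(315,210),(340,240)]: print((u,v),P[v,u].round(4))
E
```

```text
[[504.5149613    0.         278.84161806]
 [  0.         504.5149613  203.57463972]
 [  0.           0.           1.        ]] [0.40592101 0.18382265 1.19909578]
(327, 218) [0.5527 0.0678 0.0226]
(327, 245) [0.4903 0.069  0.0092]
(327, 190) [0.6214 0.0641 0.0125]
(295, 225) [0.5373 0.1437 0.0292]
(315, 210) [0.5722 0.0954 0.0241]
(340, 240) [0.5006 0.0391 0.0189]
```

View pics/crop1.png

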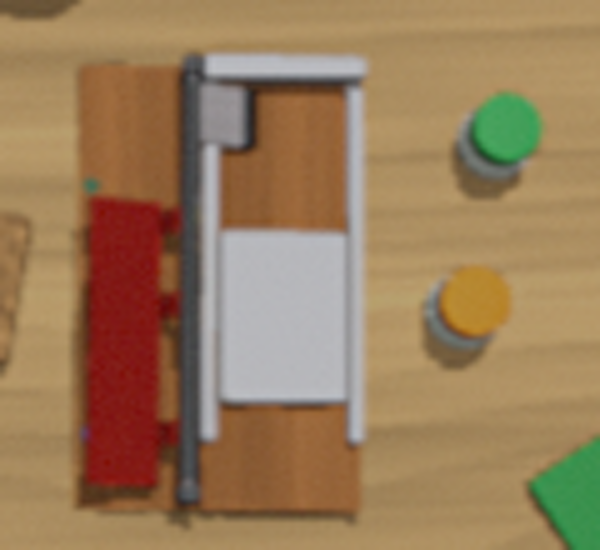

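The crop confirms it: the white panel at crop (285,317) lies between the rails, about 59 x 82 mm by scale. The red bar is to its left, and the foot is at the top left of the lane. Next I'll fit the jig pose.

```bash
python3 - <<'E'
import pickle,numpy as np
from h import *
from workcell import bot
from scipy.spatial.transform import Rotation as Ro
from scipy.optimize import least_squares
c=pickle.load(open("d.pkl","rb"))["top"]
W=lambda X,Y,z: ray(c,270+(X+.5)/5-.5,155+(Y+.5)/5-.5,z)[:2]
# (crop px, z, jig x, jig y) None=unused
F=[(285,82,.030,70,None),(285,512,.012,-135,None),(209,441,.020,-102,None),(356,441,.020,-102,None),
 (219,200,.020,None,31.5),(217,420,.020,None,31.5),(348,120,.020,None,-31.5),(349,420,.020,None,-31.5),
 (364,250,.020,None,-37.5),(193,75,.031,None,44),(188,490,.031,None,44),(125,487,.03,-125,None),(125,199,.03,10,None)]
def jig(p,xy):
    a=p[2];R=np.array([[np.cos(a),np.sin(a)],[-np.sin(a),np.cos(a)]]);return R@(xy-p[:2])*1000
def res(p):
    r=[]
    for X,Y,z,jx,jy in F:
        j=jig(p,W(X,Y,z)); r.append(j[0]-jx if jx is not None else j[1]-jy)
    return r
s=least_squares(res,[.59,.07,0],x_scale=[.01,.01,.01],loss="soft_l1"); p=s.x
print(p[:2],np.degrees(p[2]),np.round(res(p),1)); np.save("jig.npy",p)
for q in [(285,403),(285,230),(220,317),(348,317)]: print("panel edge",jig(p,W(*q,.022)).round(1))
R=Ro.from_euler("xyz",bot.get_obs()["tcp_rot"],degrees=True).as_matrix(); print(R.round(3))
E
```

```text
[0.59636709 0.06750375] -2.4317220987101273 [-2.4  0.7 -0.3  0.9 -0.9 -0.7  0.9  0.6 -0.6  0.   0.7 -0.   0.1]
panel edge [-84.1  -0.8]
panel edge [-2.1 -0.6]
panel edge [-44.1  29.9]
panel edge [-43.  -30.3]
[[-0.     0.333 -0.943]
 [ 0.    -0.943 -0.333]
 [-1.    -0.     0.   ]]
```

Request:
apply_moves([
  [0.004,-0.024,-0.025,-0.138,0.4],
  [0.008,-0.049,-0.051,-0.276,0.4],
  [0.012,-0.073,-0.076,-0.414,0.4],
  [0.016,-0.098,-0.101,-0.552,0.4],
  [0.02,-0.122,-0.126,-0.69,0.4],
  [0.024,-0.146,-0.152,-0.828,0.4],
  [0.028,-0.171,-0.177,-0.966,0.4],
  [0.032,-0.195,-0.202,-1.104,0.4],
  [0.036,-0.22,-0.228,-1.242,0.4],
  [0.04,-0.244,-0.253,-1.38,0.4],
  [0.044,-0.268,-0.278,-1.518,0.4],
  [0.048,-0.293,-0.304,-1.656,0.4],
])

```text
time: 1.7
ee_pos: [0.3727, -0.1397, 0.1834]
tcp_rot: [43.9, 90.0, -21.5]
wrist_force: [0.5, -1.2, 0.2]
opening: 0.0596
```

```bash
cat >> h.py <<'E'
from scipy.spatial.transform import Rotation as Ro
def go(o,jx,jy,z):
    "shift in tool axes and roll to bring the TCP to jig x,y (mm), world z (m), tool y = jig y"
    p=np.load("jig.npy"); a=p[2]; Rj=np.array([[np.cos(a),-np.sin(a),0],[np.sin(a),np.cos(a),0],[0,0,1]])
    R=Ro.from_euler("xyz",o["tcp_rot"],degrees=True).as_matrix(); T=np.array([*p[:2],0])
    d=T+Rj@[jx/1000,jy/1000,z]-o["ee_pos"]; y=Rj[:,1]
    roll=np.arctan2(np.dot(np.cross(R[:,1],y),R[:,0]),R[:,1]@y)
    at=Rj.T@(o["ee_pos"]-T)*1000
    print("at jig",at.round(1),"shift",(R.T@d).round(4),"roll",round(roll,4),"F",(Rj.T@o["wrist_force"]).round(1),"open",round(o["opening"],4),"t",round(o["time"],2),"x",R[:,0].round(4))
E
python3 -c "
from h import *; from workcell import bot
o=bot.get_obs(); print(o['q'].round(1)); go(o,-100,38,.15)"
```

```text
[-20.5 -16.6 -15.1  91.5  -0.   44.8]
at jig [-214.7 -216.5  183.4] shift [ 0.0334  0.218  -0.1743] roll -1.0979 F [ 0.6 -1.2  0.2] open 0.0596 t 1.7 x [ 8.e-04 -3.e-04 -1.e+00]
```

Request:
apply_moves([
  [0.004,0.027,-0.022,-0.138,0.4],
  [0.008,0.054,-0.044,-0.276,0.4],
  [0.012,0.082,-0.065,-0.412,0.4],
  [0.017,0.109,-0.087,-0.549,0.4],
  [0.021,0.136,-0.109,-0.686,0.4],
  [0.025,0.164,-0.131,-0.823,0.4],
  [0.029,0.191,-0.153,-0.961,0.4],
  [0.033,0.218,-0.174,-1.098,0.4],
  [0.033,0.218,-0.174,-1.098,0.4],
  [0.033,0.218,-0.174,-1.098,0.4],
])

```text
time: 2.7
ee_pos: [0.498, 0.1098, 0.15]
tcp_rot: [-109.9, 90.0, -112.3]
wrist_force: [-0.1, -0.6, -0.7]
opening: 0.06
```

```bash
python3 - <<'E'
from h import *; from workcell import bot,cams; import cv2,pickle
o=bot.get_obs(); print(o['q'].round(1)); go(o,-100,38,.06)
c=cams.camera("wrist"); cv2.imwrite("pics/w1.png",c["frame"]); pickle.dump((o,c),open("w.pkl","wb")); print(c["mount"].round(3))
E
```

```text
[12.5 -1.3 -5.4 86.  -0.  14.9]
at jig [-100.1   38.1  150. ] shift [ 0.09   -0.0001  0.0001] roll 0.0004 F [-0.1 -0.6 -0.7] open 0.06 t 2.7 x [-3.e-04 -7.e-04 -1.e+00]
[[ 0.001 -0.269  0.963 -0.142]
 [ 1.     0.001 -0.001 -0.   ]
 [-0.     0.963  0.269 -0.068]
 [ 0.     0.     0.     1.   ]]
```

View pics/w1.png

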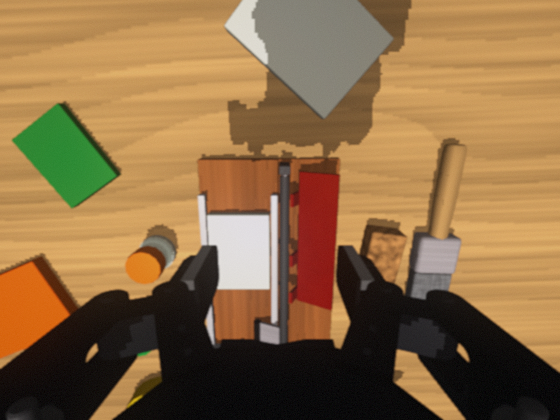

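The wrist view, with up as -jig x and right as +jig y, shows the panel at (240,250) and its near edge at row 213. The base's near edge is at row 158, the rail ends are at row 195, the rod is at column 285, and the bar spans columns 298-340. The fingertips show at (205,255) and (348,255). I'll refine the pose and the tip depth from this.

```bash
python3 - <<'E'
from h import *; import pickle,cv2
o,c=pickle.load(open("w.pkl","rb")); p=np.load("jig.npy"); a=p[2]
R=Ro.from_euler("xyz",o["tcp_rot"],degrees=True).as_matrix(); M=c["mount"]
Rw=R@M[:3,:3]; tw=R@M[:3,3]+o["ee_pos"]; c["R"]=Rw.T; c["t"]=-Rw.T@tw
J=lambda w:(np.array([[np.cos(a),np.sin(a)],[-np.sin(a),np.cos(a)]])@(w[:2]-p[:2])*1000).round(1)
for n,u,v,z in [("base near -135",240,159,.012),("rail ends -102,-34.5",203,195,.020),("rail end L",275,195,.020),("panel near",240,213,.022),("panel far",240,290,.022),
 ("rail R inner",208,230,.020),("rail L inner",270,230,.020),("rail L inner hi",272,310,.02),("rod 44",285,200,.031),("rod 44",283,310,.031)]:
    print(n,J(ray(c,u,v,z)))
P=cloud(c); T=(P-o["ee_pos"])@R; ok=(c["depth"]>0)&(T[...,0]>-.05)&(T[...,0]<.04)&(abs(T[...,2])<.05)
for s in(1,-1):
    q=T[ok&(s*T[...,1]>.02)&(s*T[...,1]<.07)]*1000; i=q[:,0]>np.percentile(q[:,0],97)
    print(len(q),"tip x max",np.percentile(q[:,0],[90,97,99.5,100]).round(1),"y",np.percentile(q[i,1],[2,98]).round(1),"z",np.percentile(q[i,2],[2,98]).round(1))
g=cv2.cvtColor(c["frame"],cv2.COLOR_BGR2GRAY); print("col240",g[150:170,240],g[205:220,240],g[284:296,240]); print("row240",g[240,198:216],g[240,262:294])
E
```

```text
base near -135 [-134.6    2.7]
rail ends -102,-34.5 [-101.8  -32.2]
rail end L [-101.9   35.5]
panel near [-84.7   2.3]
panel far [-2.3 -0.4]
rail R inner [-66.8 -29.7]
rail L inner [-66.9  30.6]
rail L inner hi [22.6 32.2]
rod 44 [-99.9  44.7]
rod 44 [14.9 43.5]
2251 tip x max [-13.3  -8.5  -5.3  -4.3] y [29.5 34.1] z [-10.3   9.4]
2241 tip x max [-13.3  -8.4  -5.5  -4. ] y [-34.2 -29.9] z [-10.3   9. ]
col240 [152 153 153 147 141 112  90  83  64  71  97 106 107 107 109 108 110 106
 108 109] [116 118 119 119 111  94  77  76  83 119 179 215 225 225 223] [218 220 223 221 206 164 126 117 117 113 116 118]
row240 [177 177 187 203 211 214 214 210 181 148 172 211 223 222 222 221 221 222] [224 223 222 223 224 220 208 164 139 177 211 219 219 214 199 150  88  57
  61  70  77  84  85  79  72  63  62  61  63  61  61  65]
```

Request:
apply_moves([
  [0.025,0,0.0,0,0.4],
  [0.05,0,0.001,0,0.4],
  [0.075,0,0.001,0,0.4],
  [0.095,0,0.001,0,0.4],
  [0.105,0,0.001,0,0.4],
  [0.11,0,0.001,0,0.4],
  [0.115,0,0.001,0,0.4],
  [0.12,0,0.001,0,0.4],
  [0.125,0,0.001,0,0.4],
  [0.13,0,0.001,0,0.4],
  [0.134,0,0.001,0,0.4],
  [0.134,0,0.001,0,0.4],
])

```text
time: 3.95
ee_pos: [0.4993, 0.1089, 0.0164]
tcp_rot: [-44.8, 89.9, -47.3]
wrist_force: [0.6, -3.1, 5.1]
opening: 0.0596
```

```bash
python3 - <<'E'
from h import *; from workcell import bot,cams; import cv2
o=bot.get_obs(); go(o,-100,38,.011)
c=cams.camera("side"); cv2.imwrite("pics/s2.png",cv2.resize(c["frame"][190:290,200:350],None,fx=5,fy=5,interpolation=cv2.INTER_CUBIC))
E
```

```text
at jig [-98.7  37.2  16.4] shift [ 0.0054  0.0008 -0.0013] roll -0.0011 F [ 0.8 -3.1  5.1] open 0.0596 t 3.95 x [ 0.0011 -0.0012 -1.    ]
```

Request:
apply_moves([
  [0.002,0.001,-0.001,0,0.4],
  [0.004,0.001,-0.001,0,0.4],
  [0.005,0.001,-0.001,0,0.4],
  [0.005,0.001,-0.001,0,0.4],
])

```text
time: 4.4
ee_pos: [0.4992, 0.1089, 0.0126]
tcp_rot: [-42.8, 89.8, -45.4]
wrist_force: [0.6, -8.5, 9.6]
opening: 0.0594
```

```bash
python3 - <<'E'
from h import *; from workcell import bot,cams; import cv2
o=bot.get_obs(); go(o,-100,38,.011)
c=cams.camera("side"); cv2.imwrite("pics/s3.png",cv2.resize(c["frame"][190:290,200:350],None,fx=5,fy=5,interpolation=cv2.INTER_CUBIC))
E
```

```text
at jig [-98.9  37.2  12.6] shift [ 0.0016  0.0008 -0.0011] roll -0.0021 F [ 0.9 -8.5  9.6] open 0.0594 t 4.4 x [ 0.003  -0.0031 -1.    ]
```

View pics/s3.png

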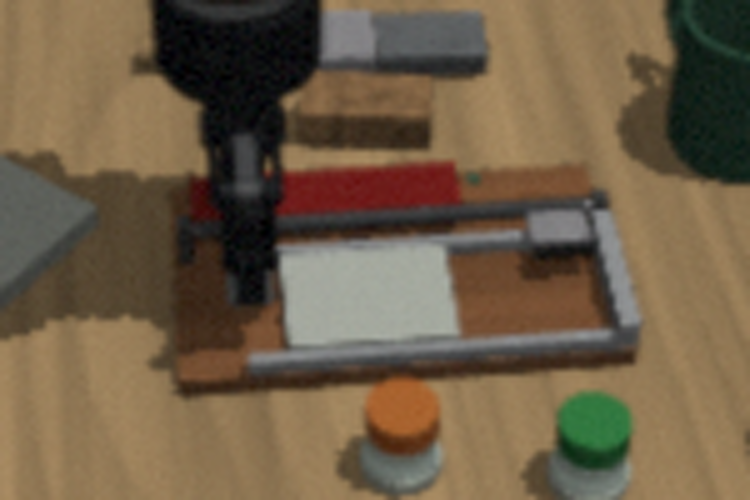

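The side crop shows the bar pressed at (330,190) and the lane finger at (250,290), just behind the panel's near edge at column 282. The foot at (560,230) looks raised. I'll measure the bar's slope to get the clamp angle.

```bash
cat >> h.py <<'E'
import cv2
def clip(c):
    "clamp angle from the red bar's slope, and the panel's x range, from the side or top camera"
    p=np.load("jig.npy"); a=p[2]; P=cloud(c); d=P[...,:2]-p[:2]
    x=(d@[np.cos(a),np.sin(a)])*1000; y=(d@[-np.sin(a),np.cos(a)])*1000; z=P[...,2]*1000
    f=c["frame"].astype(int); ok=(c["depth"]>0)
    red=ok&(f[...,2]>70)&(f[...,1]<50)&(f[...,0]<50)&(y>52)&(y<95)&(x>-130)&(x<15)&(z>5)&(z<50)
    k=cv2.erode(red.astype(np.uint8),np.ones((3,3)))>0
    A=np.c_[y[k]-71,np.ones(k.sum())]; s=np.linalg.lstsq(A,z[k],rcond=None)[0]
    w=ok&(f.min(-1)>100)&(f.max(-1)-f.min(-1)<30)&(abs(y)<24)&(z>16)&(z<27)&(x>-110)&(x<69)
    print("bar n",k.sum(),"slope",s[0].round(3),"z at 71:",s[1].round(1),"y",np.percentile(y[k],[2,98]).round(0),"clip~",round(.5-np.arctan(s[0]),3),
      "white panel n",w.sum(),"x",np.percentile(x[w],[.5,1,5,95,99,99.5]).round(1),"z",np.median(z[w]).round(1))
E
python3 - <<'E'
from h import *; from workcell import cams; import pickle
d=pickle.load(open("d.pkl","rb")); print("at rest"); clip(d["top"]); clip(d["side"])
print("now"); clip(cams.camera("side")); clip(cams.camera("top"))
E
```

```text
at rest
bar n 682 slope 0.521 z at 71: 27.3 y [57. 90.] clip~ 0.02 white panel n 695 x [-81.7 -81.5 -78.8  -3.3  56.6  60.8] z 21.6
bar n 554 slope 0.506 z at 71: 29.2 y [62. 89.] clip~ 0.032 white panel n 505 x [-84.8 -84.5 -80.8  -7.3  54.3  57.5] z 23.7
now
bar n 181 slope 0.027 z at 71: 20.1 y [67. 86.] clip~ 0.473 white panel n 496 x [-84.9 -84.6 -81.4  -9.8  -6.8  -6.4] z 23.6
bar n 28 slope 0.077 z at 71: 18.3 y [74. 89.] clip~ 0.423 white panel n 5 x [39.4 39.8 43.  65.1 65.5 65.6] z 26.4
```

Request:
apply_moves([
  [0.002,0,0,0,0.4],
  [0.003,0,0,0,0.4],
  [0.003,0,0,0,0.4],
])

```text
time: 4.85
ee_pos: [0.4992, 0.108, 0.0106]
tcp_rot: [-52.0, 89.7, -54.6]
wrist_force: [-3.5, -8.1, 11.3]
opening: 0.0594
```

```bash
python3 - <<'E'
from h import *; from workcell import bot,cams
o=bot.get_obs(); go(o,-21,37.5,o["ee_pos"][2]); clip(cams.camera("side")); clip(cams.camera("top"))
E
```

```text
at jig [-98.8  36.3  10.6] shift [0.0003 0.0014 0.0778] roll -0.0027 F [-3.1 -8.2 11.3] open 0.0594 t 4.85 x [ 0.0035 -0.0049 -1.    ]
bar n 129 slope -0.061 z at 71: 18.1 y [68. 85.] clip~ 0.561 white panel n 482 x [-84.8 -84.6 -81.5 -10.   -6.8  -6.4] z 23.8
bar n 32 slope -0.04 z at 71: 16.7 y [74. 89.] clip~ 0.54 white panel n 1 x [53.7 53.7 53.7 53.7 53.7 53.7] z 25.7
```

Request:
apply_moves([
  [0.001,0.0,0.004,0,0.4],
  [0.001,0.0,0.008,0,0.4],
  [0.001,0.001,0.012,0,0.4],
  [0.001,0.001,0.016,0,0.4],
  [0.001,0.001,0.02,0,0.4],
  [0.001,0.001,0.024,0,0.4],
  [0.001,0.001,0.028,0,0.4],
  [0.001,0.001,0.032,0,0.4],
  [0.001,0.001,0.036,0,0.4],
  [0.001,0.001,0.04,0,0.4],
  [0.001,0.001,0.044,0,0.4],
  [0.001,0.001,0.044,0,0.4],
])

```text
time: 6.15
ee_pos: [0.5432, 0.1074, 0.0104]
tcp_rot: [-49.3, 89.7, -51.9]
wrist_force: [-3.0, -0.1, 7.7]
opening: 0.0598
```

```bash
python3 - <<'E'
from h import *; from workcell import bot,cams
o=bot.get_obs(); go(o,-21,37.5,.0105); c=cams.camera("side"); clip(c)
cv2.imwrite("pics/s4.png",cv2.resize(c["frame"][190:290,200:350],None,fx=5,fy=5,interpolation=cv2.INTER_CUBIC))
E
```

```text
at jig [-54.8  37.6  10.4] shift [-0.     -0.0001  0.0338] roll -0.0022 F [-3.  -0.3  7.7] open 0.0598 t 6.15 x [ 0.003  -0.0038 -1.    ]
bar n 50 slope -0.112 z at 71: 17.4 y [69. 84.] clip~ 0.612 white panel n 476 x [-45.2 -44.8 -41.6  29.5  33.   33.9] z 23.9
```

View pics/s4.png

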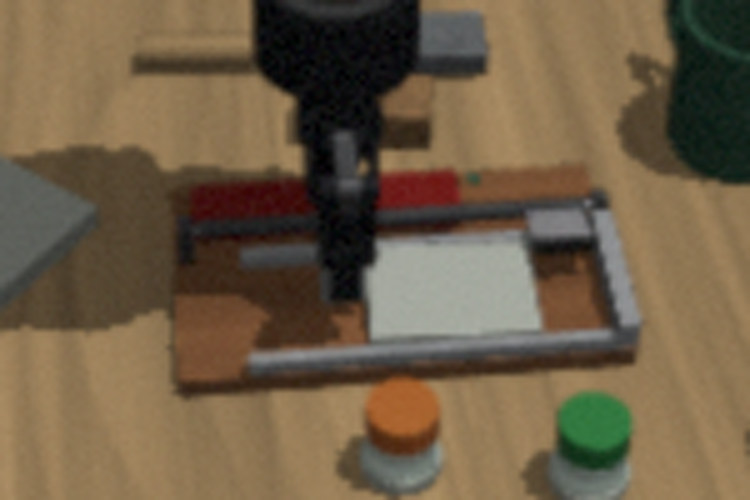

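The crop shows the panel sliding squarely with its far edge at column 540, almost under the foot. The foot is raised and the bar is still down. I'll carry on pushing.

Request:
apply_moves([
  [0.001,0,0.003,0,0.4],
  [0.001,0,0.006,0,0.4],
  [0.001,0,0.009,0,0.4],
  [0.001,0,0.012,0,0.4],
  [0.001,0,0.015,0,0.4],
  [0.001,0,0.018,0,0.4],
  [0.001,0,0.021,0,0.4],
  [0.001,0,0.024,0,0.4],
  [0.001,0,0.027,0,0.4],
  [0.001,0,0.03,0,0.4],
  [0.001,0,0.032,0,0.4],
  [0.001,0,0.032,0,0.4],
])

```text
time: 7.4
ee_pos: [0.5748, 0.1065, 0.01]
tcp_rot: [-48.3, 89.8, -50.8]
wrist_force: [-4.9, 0.4, 8.0]
opening: 0.0604
```

```bash
python3 - <<'E'
from h import *; from workcell import bot,cams
o=bot.get_obs(); go(o,-20,37.5,.0105); clip(cams.camera("side"))
E
```

```text
at jig [-23.2  38.   10. ] shift [-0.0005 -0.0005  0.0032] roll -0.0016 F [-5.   0.2  8. ] open 0.0604 t 7.4 x [ 0.0023 -0.0029 -1.    ]Traceback (most recent call last):
  File "<stdin>", line 2, in <module>
  File "h.py", line 28, in clip
    print("bar n",k.sum(),"slope",s[0].round(3),"z at 71:",s[1].round(1),"y",np.percentile(y[k],[2,98]).round(0),"clip~",round(.5-np.arctan(s[0]),3),
                                                                             ~~~~~~~~~~~~~^^^^^^^^^^^^^
    return _quantile_unchecked(
        a, q, axis, out, overwrite_input, method, keepdims, weights)
    return _ureduce(a,
                    func=_quantile_ureduce_func,
    ...<5 lines>...
                    overwrite_input=overwrite_input,
                    method=method)
    r = func(a, **kwargs)
    result = _quantile(arr,
                       quantiles=q,
    ...<2 lines>...
                       out=out,
                       weights=wgt)
    slices_having_nans = np.isnan(arr[-1, ...])
                                  ~~~^^^^^^^^^
IndexError: index -1 is out of bounds for axis 0 with size 0
```

Request:
apply_moves([
  [0.001,0,0.001,0,0.4],
  [0.001,0,0.002,0,0.4],
  [0.001,0,0.003,0,0.4],
  [0.001,0,0.004,0,0.4],
  [0.001,0,0.004,0,0.4],
])

```text
time: 7.95
ee_pos: [0.5772, 0.1067, 0.0099]
tcp_rot: [-104.4, 89.9, -106.9]
wrist_force: [-12.6, -0.0, 14.5]
opening: 0.0599
```

Request:
apply_moves([
  [0.0005,0,0.002,0,0.4],
  [0.0005,0,0.003,0,0.4],
  [0.0005,0,0.003,0,0.4],
])

```text
time: 8.25
ee_pos: [0.5772, 0.1067, 0.0099]
tcp_rot: [-163.8, 89.6, -166.3]
wrist_force: [-17.8, -0.3, 17.7]
opening: 0.0603
```

```bash
python3 - <<'E'
from h import *; from workcell import bot,cams
o=bot.get_obs(); go(o,-20,37.5,.0105); c=cams.camera("side")
cv2.imwrite("pics/s5.png",cv2.resize(c["frame"][190:290,200:350],None,fx=5,fy=5,interpolation=cv2.INTER_CUBIC))
E
```

```text
at jig [-20.8  38.3   9.9] shift [-0.0006 -0.0008  0.0008] roll -0.0006 F [-17.8  -1.1  17.7] open 0.0603 t 8.25 x [-0.0063 -0.0015 -1.    ]
```

View pics/s5.png

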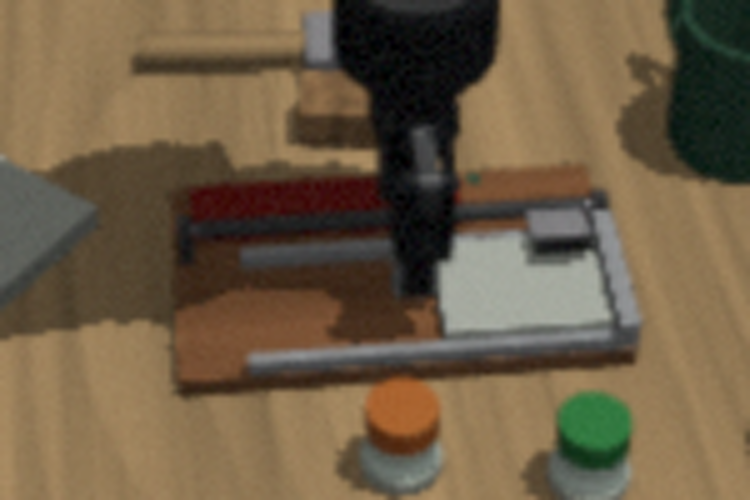

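The panel is home: the stop is hard at jig x of about -10 for the near edge, the far edge is against the end stop, and the panel is under the raised foot. I'll back off 3 mm with the bar still held, then let it up slowly and move clear.

Request:
apply_moves([
  [0.0,0,-0.001,0,0.4],
  [0.0,0,-0.002,0,0.4],
  [0.0,0,-0.003,0,0.4],
  [-0.002,0,-0.004,0,0.4],
  [-0.004,0,-0.004,0,0.4],
  [-0.006,0,-0.004,0,0.4],
  [-0.008,0,-0.004,0,0.4],
  [-0.012,0,-0.004,0,0.4],
  [-0.018,0,-0.004,0,0.4],
  [-0.03,0,-0.004,0,0.4],
  [-0.05,0,-0.004,0,0.4],
  [-0.08,0,-0.004,0,0.4],
])

```text
time: 9.5
ee_pos: [0.5729, 0.1068, 0.09]
tcp_rot: [-164.0, 89.5, -166.4]
wrist_force: [0.5, 0.0, 0.6]
opening: 0.0597
```

Request:
apply_moves([
  [-0.03,0,-0.03,0,0.4],
  [-0.06,0,-0.06,0,0.4],
  [-0.08,0,-0.1,0,0.4],
  [-0.1,0,-0.14,0,0.4],
  [-0.1,0,-0.18,0,0.4],
  [-0.1,0,-0.18,0,0.4],
])

```text
time: 10.1
ee_pos: [0.391, 0.1148, 0.1941]
tcp_rot: [-168.2, 89.7, -170.6]
wrist_force: [1.8, -0.1, 0.5]
opening: 0.06
```

```bash
python3 - <<'E'
from h import *; from workcell import bot,cams
o=bot.get_obs(); go(o,-21,38,.2); 
c=cams.camera("side");clip(c)
t=cams.camera("top");clip(t)
f=lambda i:cv2.resize(i,(560,420),interpolation=cv2.INTER_CUBIC)
cv2.imwrite("pics/e1.png",np.hstack([cv2.resize(c["frame"][180:300,195:355],(400,300),interpolation=cv2.INTER_CUBIC),cv2.resize(t["frame"][150:270,230:390],(400,300),interpolation=cv2.INTER_CUBIC)]))
E
```

```text
at jig [-207.2   38.5  194.1] shift [-0.007  -0.0006  0.1862] roll 0.0004 F [1.8 0.  0.5] open 0.06 t 10.1 x [-0.0058 -0.001  -1.    ]
bar n 351 slope 0.135 z at 71: 21.9 y [65. 87.] clip~ 0.366 white panel n 427 x [-11.4 -10.9  -7.7  62.3  66.1  66.7] z 23.7
bar n 732 slope 0.183 z at 71: 19.8 y [57. 89.] clip~ 0.319 white panel n 599 x [-9.6 -9.4 -5.8 64.  67.4 67.7] z 21.7
```

View pics/e1.png

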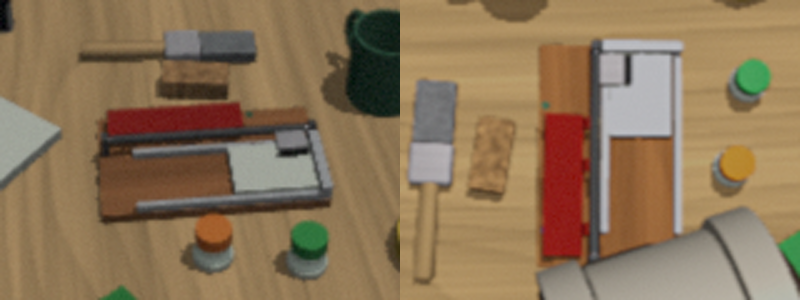

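The clamp angle is now about 0.32, against an expected 0.31 on the panel. The panel's near edge is at about jig -10, and nothing else looks moved. One last zoom at the stop will check for a gap.

```bash
python3 - <<'E'
from h import *; from workcell import bot,cams
t=np.mean([cams.camera("top")["frame"].astype(float) for _ in range(3)],0); s=np.mean([cams.camera("side")["frame"].astype(float) for _ in range(3)],0)
z=lambda i:cv2.resize(i.astype(np.uint8),(400,400),interpolation=cv2.INTER_CUBIC)
cv2.imwrite("pics/e2.png",np.hstack([z(t[160:210,300:350]),z(s[220:270,280:330])]))
print(t[162:176,330].mean(-1).round(),t[162:176,336].mean(-1).round())
E
```

```text
[139. 133. 129. 140. 170. 184. 188. 179. 119. 129. 179. 187. 185. 184.] [137. 133. 130. 139. 167. 184. 188. 179. 116. 120. 179. 188. 187. 187.]
```

View pics/e2.png

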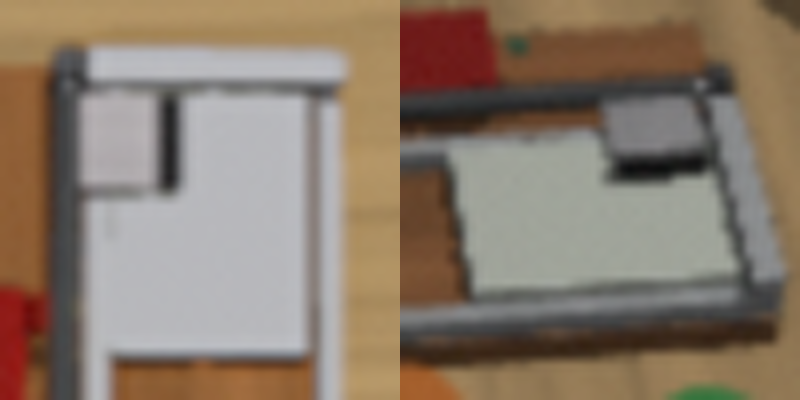

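The top view shows a roughly 2 px dark band between panel and stop, which could be shadow or a gap of 1-2 mm. I'll measure the panel's near edge against the rail ends with the wrist camera (home is 92 mm).

```bash
python3 - <<'E'
from h import *; from workcell import bot,cams
o=bot.get_obs(); c=cams.camera("wrist"); M=c["mount"]
R=Ro.from_euler("xyz",o["tcp_rot"],degrees=True).as_matrix(); Rw=R@M[:3,:3]; tw=R@M[:3,3]+o["ee_pos"]; c["R"]=Rw.T; c["t"]=-Rw.T@tw
p=np.load("jig.npy"); a=p[2]; K=c["camera_matrix"]
def prof(y,z,xs):
    w=np.stack([p[0]+(xs*np.cos(a)-y*np.sin(a))/1e3,p[1]+(xs*np.sin(a)+y*np.cos(a))/1e3,np.full(len(xs),z)],1)
    q=(w@c["R"].T+c["t"])@K.T; q=q[:,:2]/q[:,2:]
    g=cv2.cvtColor(c["frame"],cv2.COLOR_BGR2GRAY); print(q[0].round(),q[-1].round())
    return cv2.remap(g,q[:,:1].astype(np.float32),q[:,1:].astype(np.float32),cv2.INTER_LINEAR)[:,0]
for y,z,x0,n in [(-34.5,.020,-102,"rail R"),(34.5,.020,-102,"rail L"),(-20,.022,-11,"panel"),(-10,.022,-11,"panel"),(20,.022,-11,"panel"),(-20,.03,70,"stop"),(-10,.03,70,"stop")]:
    xs=np.arange(x0-8,x0+9,1.); print(n,y,list(zip(xs.astype(int).tolist(),prof(y,z,xs).tolist())))
cv2.imwrite("pics/w2.png",c["frame"])
E
```

```text
[215. 268.] [216. 281.]
rail R -34.5 [(-110, 25), (-109, 24), (-108, 24), (-107, 20), (-106, 22), (-105, 24), (-104, 23), (-103, 23), (-102, 24), (-101, 24), (-100, 23), (-99, 23), (-98, 23), (-97, 21), (-96, 19), (-95, 22), (-94, 21)]
[275. 268.] [275. 281.]
rail L 34.5 [(-110, 93), (-109, 90), (-108, 84), (-107, 71), (-106, 58), (-105, 54), (-104, 61), (-103, 84), (-102, 128), (-101, 167), (-100, 192), (-99, 201), (-98, 200), (-97, 200), (-96, 199), (-95, 199), (-94, 198)]
[231. 336.] [231. 347.]
panel -20 [(-19, 62), (-18, 54), (-17, 50), (-16, 40), (-15, 28), (-14, 17), (-13, 15), (-12, 16), (-11, 17), (-10, 17), (-9, 16), (-8, 14), (-7, 15), (-6, 16), (-5, 15), (-4, 14), (-3, 15)]
[239. 336.] [239. 347.]
panel -10 [(-19, 66), (-18, 58), (-17, 52), (-16, 40), (-15, 28), (-14, 19), (-13, 16), (-12, 15), (-11, 17), (-10, 17), (-9, 16), (-8, 14), (-7, 15), (-6, 13), (-5, 10), (-4, 11), (-3, 13)]
[263. 336.] [263. 347.]
panel 20 [(-19, 54), (-18, 51), (-17, 54), (-16, 58), (-15, 60), (-14, 58), (-13, 50), (-12, 40), (-11, 27), (-10, 20), (-9, 15), (-8, 11), (-7, 15), (-6, 15), (-5, 13), (-4, 13), (-3, 14)]
[232. 395.] [233. 405.]
stop -20 [(62, 8), (63, 8), (64, 11), (65, 8), (66, 6), (67, 7), (68, 7), (69, 6), (70, 8), (71, 8), (72, 8), (73, 9), (74, 10), (75, 9), (76, 8), (77, 7), (78, 8)]
[240. 395.] [240. 405.]
stop -10 [(62, 8), (63, 7), (64, 6), (65, 6), (66, 6), (67, 5), (68, 6), (69, 7), (70, 8), (71, 9), (72, 9), (73, 8), (74, 8), (75, 8), (76, 8), (77, 8), (78, 9)]
```

View pics/w2.png

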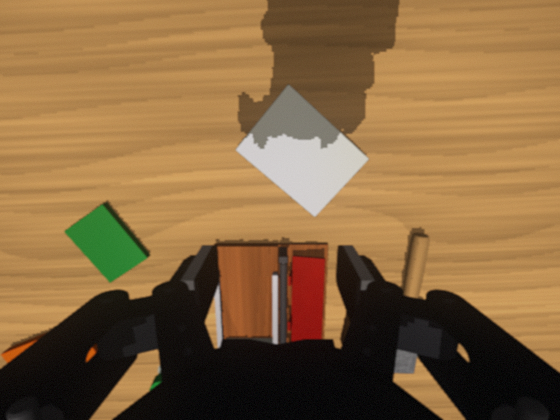

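The gripper's body hides the panel in this wrist view. I'll move forward at the same height (tips stay over 160 mm above the jig) for a clear view.

Request:
apply_moves([
  [0,0,0.03,0,0.4],
  [0,0,0.07,0,0.4],
  [0,0,0.11,0,0.4],
  [0,0,0.15,0,0.4],
  [0,0,0.18,0,0.4],
  [0,0,0.18,0,0.4],
  [0,0,0.18,0,0.4],
])

```text
time: 11.25
ee_pos: [0.5743, 0.1066, 0.1881]
tcp_rot: [-164.7, 89.3, -167.2]
wrist_force: [-0.5, 1.1, 0.4]
opening: 0.0597
```

```bash
python3 - <<'E'
from h import *; from workcell import bot,cams
o=bot.get_obs(); go(o,-27,38,.19); c=cams.camera("wrist"); M=c["mount"]
R=Ro.from_euler("xyz",o["tcp_rot"],degrees=True).as_matrix(); Rw=R@M[:3,:3]; tw=R@M[:3,3]+o["ee_pos"]; c["R"]=Rw.T; c["t"]=-Rw.T@tw
p=np.load("jig.npy"); a=p[2]; K=c["camera_matrix"]
def prof(y,z,xs):
    w=np.stack([p[0]+(xs*np.cos(a)-y*np.sin(a))/1e3,p[1]+(xs*np.sin(a)+y*np.cos(a))/1e3,np.full(len(xs),z)],1)
    q=(w@c["R"].T+c["t"])@K.T; q=q[:,:2]/q[:,2:]
    g=cv2.cvtColor(c["frame"],cv2.COLOR_BGR2GRAY)
    return cv2.remap(g,q[:,:1].astype(np.float32),q[:,1:].astype(np.float32),cv2.INTER_LINEAR)[:,0]
for y,z,x0,n in [(-34.5,.020,-102,"rail R"),(34.5,.020,-102,"rail L"),(-20,.022,-11,"panel near"),(0,.022,-11,"panel near"),(-20,.022,70,"panel far"),(-5,.022,70,"panel far"),(-20,.03,70,"stop"),(-5,.03,70,"stop")]:
    xs=np.arange(x0-7,x0+8,1.); print(n,y,int(xs[0]),prof(y,z,xs).tolist())
f=c["frame"]; cv2.imwrite("pics/w3.png",cv2.resize(f[150:390,150:380],(690,600*690//690),interpolation=cv2.INTER_CUBIC))
E
```

```text
at jig [-23.7  38.1 188.1] shift [-0.0019 -0.0001 -0.0033] roll -0.0016 F [-0.5  1.1  0.4] open 0.0597 t 11.25 x [-0.0121 -0.0027 -0.9999]
rail R -34.5 -109 [116, 115, 113, 114, 113, 104, 103, 140, 187, 212, 216, 216, 216, 217, 216]
rail L 34.5 -109 [59, 57, 57, 58, 57, 57, 63, 82, 107, 119, 122, 121, 120, 121, 120]
panel near -20 -18 [117, 116, 116, 112, 98, 79, 72, 88, 139, 196, 221, 225, 224, 224, 224]
panel near 0 -18 [121, 117, 106, 92, 83, 78, 75, 86, 139, 196, 220, 226, 226, 225, 225]
panel far -20 63 [224, 225, 226, 224, 218, 201, 157, 108, 77, 69, 82, 122, 172, 203, 216]
panel far -5 63 [224, 224, 223, 215, 192, 159, 126, 99, 77, 70, 84, 124, 173, 204, 216]
stop -20 63 [219, 198, 154, 100, 75, 71, 91, 135, 186, 208, 217, 217, 215, 214, 212]
stop -5 63 [190, 152, 118, 93, 75, 72, 92, 136, 187, 210, 217, 217, 215, 213, 211]
```

View pics/w3.png

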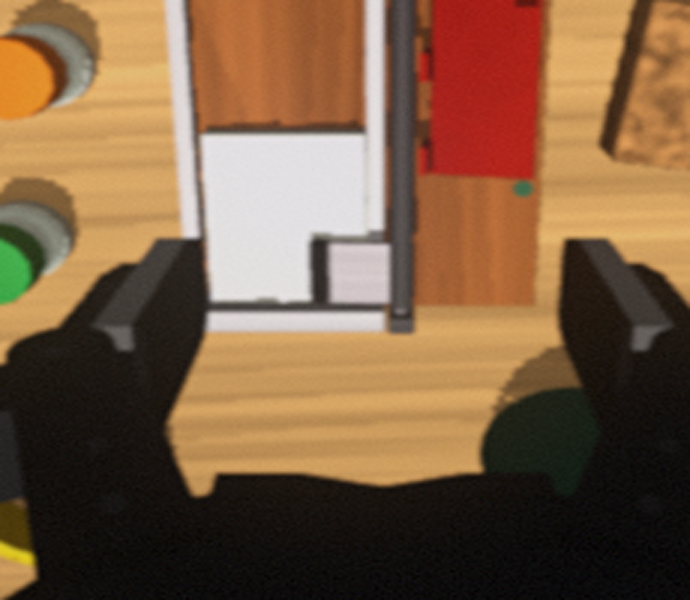

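The panel's near edge is at jig -9.8 and the rail ends at -101.7. That is 91.9 mm apart against 92 for home. The stop face is at 70.2, so the dark band is only the stop's shaded face. The clamp rests on the panel and the arm is clear, so I'm handing in.

```bash
python3 -c "
from workcell import bot; print(bot.job_done()); o=bot.get_obs(); print(o['time'],o['wrist_force'])"
```

```text
the job is handed in; nothing more can be done
None
the job is handed in; nothing more can be done
```

The white panel is in the jig, home against the end stop with the clamp closed on it. I handed the job in at about 11.3 s.

**What I did:** One fingertip held the red bar fully down while the other pushed the panel about 74 mm under the raised foot. The push force rose from about 13 to 18 N with no further movement at the stop. I then backed off about 3 mm with the bar still held, let the bar up slowly, and lifted clear.

**Last checks:**
- **Panel position:** its near edge was at jig x = -9.8 mm, where -10 is home. It was about 91.9 mm from the rail ends, where 92 is home.
- **Clamp:** the angle read about 0.32 from the top camera and 0.37 from the side camera; about 0.31 is expected on the panel. The side camera also read high before the press, showing 0.03 with the clamp shut.
- **Bystanders:** the jars, brush and other things in view looked unmoved.
- **Clearance:** the arm was about 160 mm above the jig, with no contact force beyond noise.

**Disagreement:** the top view had a dark band between panel and stop that could have been a 1–2 mm gap. The closer wrist view, with the stop face at 70.2 mm, showed it was mostly shadow on the stop; any real gap is under about 1 mm.

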